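# Dump the vial tipper and lock it again

## Task

Empty the tip bucket on the bench: pull its lock knob straight out until it clicks and stays out, so that the loaded bucket trips and dumps both vials into the pan beside it. Then swing the empty bucket back upright by pushing its counterweight over, and push the knob fully home so that the bucket is locked. Leave the vials in the pan and do not knock the bottle, the petri dish or the timer about.

Things in the scene. Friction and masses are not known exactly. Their poses are not given: they have to be found in the camera images.
- stand: fixed aluminium stand: two upright end plates (stand x -0.054..-0.046 and 0.046..0.054, y -0.08..0.03, 155 mm high) with the tip bucket between. Origin on the worktop under the middle of the bucket pivot; turned only about the vertical. Own +x points away from the robot, +y left to the steel pan. Pivot axis along x at z 0.13
- lock_knob (a joint): travel of the lock knob, m: 0 = fully home (locked), 0.030 = fully out. It slides along the stand's -x, toward the robot. A detent snaps it to the nearer end once past 0.015; about 6 N either way. Its bolt lies above a ledge on the bucket and frees the bucket only beyond 0.026; it can go home only while the bucket is upright
- knob_face (a point): centre of the front face of the black mushroom knob, moves with it; at rest at (-0.126, -0.050, 0.1365) in the stand's frame, same axes. Head 44 mm in diameter (34 mm at its bevelled back), 22 mm thick; behind it (+x) a bare 12 mm shaft, free for 38 mm up to a 28 mm boss when home: fingers fit down behind the head, one each side of the shaft. Free space all round
- bucket (a joint): tilt of the bucket, rad: 0 = upright stop, 1.31 = fully tipped toward the pan. Sheet steel, 84 mm long, floor 66 mm wide. Loaded and unlocked it tips by itself in about 1 to 2 s; empty it is bistable: beyond about 0.15 it falls to the tipped side and stays, below that it settles upright
- weight_mid (a point): middle of the counterweight: dark steel cylinder, 30 mm diameter, 36 mm long along stand x, on an 80 mm arm on the pivot, behind the rear plate (stand x 0.056..0.092). Bucket upright: at stand y -0.051, z 0.191; tipped: y +0.046, z 0.195; between, over the top at z 0.210. Push it across toward -y from its +y side, under 3 N, fingers from above
- pan_floor (a point): middle of the inner floor of the open steel pan left of the bucket, inside 144 mm (stand x) by 174 mm (stand y), 30 mm deep; axes as the stand's
- vial_a_mid (a point): middle of a sample vial with yellow cap, 29 mm in diameter, 61 mm long, about 50 g, lying in the bucket at the start
- vial_b_mid (a point): middle of the second such vial, beside the first, nearer the pan
- media_bottle: bystander: clear bottle, 70 mm in diameter, 144 mm high, right of the stand; origin at the centre of its underside
- petri_dish: bystander: petri dish, 90 mm in diameter, 15 mm high, right of the knob; origin at the centre of its underside
- timer: bystander: lab timer 58 x 70 x 18 mm in front of the pan; origin at the centre of its underside
There are look-alikes about, which are no part of the job. What is shaped like the part that bears vial_a_mid but orange is not meant.

How it is judged:
On the way, in this order (a step that is already met when the one before it is completed fails the run):
1. the lock knob is pulled out to its detent (value of joint lock_knob above 0.022 m), for 0.02 s.
2. with the knob out, the bucket has tipped fully and both vials lie in the pan (value of joint lock_knob above 0.022 m and value of joint bucket above 1.2 rad and x of vial_a_mid in the frame of pan_floor between -0.072 and 0.072 m and y of vial_a_mid in the frame of pan_floor between -0.087 and 0.087 m and z of each of vial_a_mid, vial_b_mid in the frame of pan_floor below 0.05 m and x of vial_b_mid in the frame of pan_floor between -0.072 and 0.072 m and y of vial_b_mid in the frame of pan_floor between -0.087 and 0.087 m), for 0.2 s.
3. the bucket is back upright with the knob still out (value of joint lock_knob above 0.022 m and value of joint bucket below 0.06 rad), for 0.2 s.
At the end, for the whole second after the job is handed in: The knob is home within 3 mm, the bucket is upright within 0.06 rad, both vials are inside the pan (value of joint lock_knob below 0.003 m and value of joint bucket below 0.06 rad and x of vial_a_mid in the frame of pan_floor between -0.072 and 0.072 m and y of vial_a_mid in the frame of pan_floor between -0.087 and 0.087 m and z of each of vial_a_mid, vial_b_mid in the frame of pan_floor below 0.05 m and x of vial_b_mid in the frame of pan_floor between -0.072 and 0.072 m and y of vial_b_mid in the frame of pan_floor between -0.087 and 0.087 m); the robot touches nothing.
It fails at once if the bottle is moved more than 30 mm or tipped (distance of media_bottle from where it was at the start of the episode above 0.03 m or angle between media_bottle's own z axis and vertical above 0.4 rad).
It fails at once if the petri dish is moved more than 30 mm (distance of petri_dish from where it was at the start of the episode above 0.03 m).
It fails at once if the timer is moved more than 30 mm (distance of timer from where it was at the start of the episode above 0.03 m).
It also fails if it takes over 51 s, if anything falls off the work surface, if the arm or the gripper's body presses on something with over 40 N, if the wrist force passes 120 N, or if a joint passes its speed limit or range.

## Robot

A 6-joint arm with a two-finger parallel gripper is mounted at the origin on a cart in front of the work surface, level with it; the furniture and walls round the work are solid. World frame = base frame: x ahead of the robot, y to its left, z up, the work surface at z = 0. Lengths are in m, angles in rad, forces in N, time in s.
With the tool pointing down it reaches from about 0.375 to 0.925 m from the base axis. Payload 5.7 kg.
Tool frame: the origin (TCP) lies at the very end of the fingers, on their centre line; the grasp point (between the pads) lies 19 mm behind it (robot.tcp_to_grasp is the distance from the TCP to the grasp point, in m); z points along the fingers, y is the line along which they close (so a half turn about z gives the same grasp; the last joint's range is limited). The gripper opens to 85 mm and grips with 20 to 120 N. Pads are 22 mm wide; open, the fingers measure 114 mm over their backs; the gripper's body (76 mm by 85 mm) begins 54 mm behind the grasp point. The pads swing forward as they close: fully open they stand 13 mm farther back than shut.
Start: joints at [-1.317, 0.359, 1.51, -0, 1.272, -0.115], TCP at [0.216, -0.56, 0.231] pointing down, gripper open.
Joint ranges: [-2.97, 2.97], [-1.01, 2.36], [0.21, 2.38], [-0.96, 4.11], [0.2, 2.71], [-2.98, 2.98]. Speed limits (rad/s): [2.39, 2.39, 3.14, 3.14, 3.14, 3.14].

## Interface

Orientations are given as a unit quaternion [w, x, y, z].
In Python, from cell import robot, eyes gives the robot as it stands.
- The arm moves only by the tool send_rows, never from a script. Its arguments are lists of equal length, an entry for each row: "angular": the turn, a rotation vector about the tool's x, y, z in degrees, a list of three; "dp": the shift along the tool's x, y, z in mm, a list of three; "grip": the opening, from -1 (shut) to 1 (fully open), so that 0 is half open. In form: {"angular": [[ax, ay, az], ...], "dp": [[tx, ty, tz], ...], "grip": [grip, ...]}. A call has 1 to 12 rows; each row shifts and turns the commanded pose from where the row before left it, along the tool's axes as they then stand; what a row does not reach is not made up. A row lasts 1/10 s, in which the tool goes at most 50 mm and 8.59 degrees, less where a joint would pass 70% of its speed; a pose out of reach is approached as far as the arm can. A call is refused whole if a number of a shift passes 50 or a number of a turn 8.59, either way. A call with a gripper value outside its range is refused whole. The fingers move at their own pace and stop on an object; "grip_force" is the grip in N (left out, the last holds). Time passes only in rows, so rows that do not move let the fingers close. It gives the time, the measured TCP pose, the force, the opening and the grip force at its end, in the units of the state.
- robot.get_obs(): the state, without advancing time (a new reading comes with each control period).
- eyes.capture(name): name is "scene" or "top" or "wrist"; returns a dict with "img" (400x640x3 uint8, red, green, blue), "range_z" (400x640 float32, m along the optical axis (not along the pixel's ray), 0 where there is no reading), "fx", "fy", "cx", "cy" (pixels), "position" and "rotation" of the camera in the world. Camera axes: x right, y down, z forward; pixel columns grow to the right and rows downward; lengths in m; the calibration is good to about 2 mm. A picture is of the moment at which its call begins.
- robot.finish_job(): hands the job in; it is judged then, once.
The state is a dict: "t": time; "joint_pos": joint angles; "dq": joint speeds; "joint_torque": joint torques, N m; "eef_pos": TCP position; "tcp_rot": TCP orientation; "ft_force": force on the tool from outside, world axes, zero at the start; "wrist_torque": the same for the moment, N m; "opening": finger opening in m; "grasp_force": force on a finger pad.
Only numpy, scipy, OpenCV 4.12 (cv2) and the standard library are available. Lean on these libraries where they do the work, as an engineer would, in place of code of your own. Each camera call takes 0.05 s, during which the arm holds its last target. There are 200 camera calls.

## Working session

There is one attempt and no reset: what is moved stays moved. The work goes in short steps, Python scripts to look and compute and a tool call to move; the robot and the scene stay as the last step left them, time stands still between calls to the robot, and variables do not carry over. Pictures are saved under pics/ and viewed, at most 10 in all, crops included, and the job is handed in when it is done.

Besides the shell and the picture viewer there is one more tool, called after "Request:" by a JSON object that holds its "api" and its "payload". send_rows: Moves the arm, as the interface text tells. Its arguments: {"type":"object","properties":{"angular":{"type":"array","items":{"type":"array","items":{"type":"number"}}},"dp":{"type":"array","items":{"type":"array","items":{"type":"number"}}},"grip":{"type":"array","items":{"type":"number"}},"grip_force":{"type":"number"}},"required":["angular","dp","grip"]}

```bash
mkdir -p pics; cat > h.py <<'E'
import numpy as np, cv2
from cell import robot, eyes
def cap(n):
    c=eyes.capture(n); np.savez(f'{n}.npz',**{k:np.asarray(v) for k,v in c.items()}); return c
def pts(c):
    z=np.asarray(c['range_z'],float); v,u=np.mgrid[:z.shape[0],:z.shape[1]]
    p=np.stack([(u-c['cx'])/c['fx']*z,(v-c['cy'])/c['fy']*z,z],-1)
    R=np.asarray(c['rotation']); 
    if R.shape!=(3,3):
        from scipy.spatial.transform import Rotation as Ro
        R=Ro.from_quat(np.r_[R[1:],R[0]]).as_matrix()
    return p@R.T+np.asarray(c['position'])
E
python3 - <<'E'
from h import *
ims=[]
for n in('scene','top'):
    c=cap(n); print(n,c['fx'],c['cx'],c['cy'],c['position'],c['rotation']); cv2.imwrite(f'pics/{n}.png',c['img'][:,:,::-1])
print(robot.get_obs())
E
```

```text
scene 377.2502530657029 321.23045227283217 199.72412539797486 [0.24321216 0.50990353 0.81412414] [ 0.09438278 -0.25748758  0.8962877  -0.34851168]
top 419.5425498517327 321.64942930061835 201.6551567538183 [ 0.47562798 -0.02128784  0.99131319] [ 0.04126483 -0.69835165  0.71408942 -0.02604764]
{'t': 0.1, 'joint_pos': array([-1.31707137e+00,  3.59432766e-01,  1.51134169e+00, -1.23009734e-05,
        1.27252066e+00, -1.15114823e-01]), 'dq': array([-8.38242996e-04, -1.68307113e-04, -7.33442967e-04,  2.57086193e-05,
       -7.86796678e-04,  1.64908772e-04]), 'joint_torque': array([-5.81871500e-04, -5.28652704e+01, -2.79349834e+01, -2.17944012e-04,
        4.99988644e-03,  3.34439505e-05]), 'eef_pos': array([ 0.21614142, -0.55904175,  0.23053113]), 'tcp_rot': array([-8.48781935e-04,  9.83042106e-01,  1.83378008e-01, -6.48107662e-05]), 'ft_force': array([ 0.54839331, -0.34960224,  0.23798755]), 'wrist_torque': array([ 0.02035815,  0.02122063, -0.00105205]), 'grasp_force': 0.0, 'opening': 0.0855145702832184}
```

View pics/scene.png

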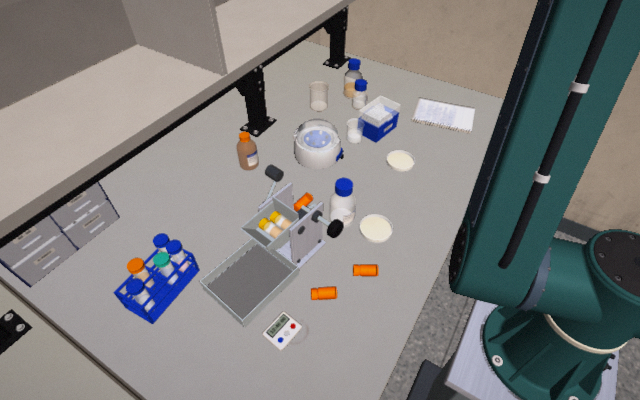

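View pics/top.png

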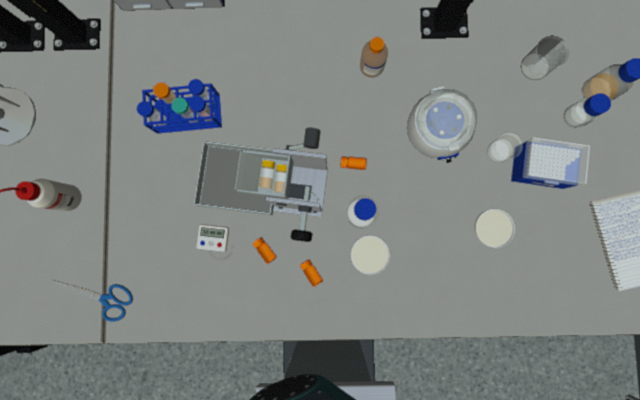

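The scene shows the stand with the black knob at scene (335,228) / top (302,236), the counterweight at top (312,137), and the pan at top (235,180). The yellow-capped vials lie in the bucket at top (267,175) and (281,178). The look-alikes are three orange vials at top (264,250), (312,272) and (353,162), plus the orange cap in the rack. Bystanders are the dish (370,255), bottle (363,210) and timer (212,238).

```bash
python3 - <<'E'
from h import *
P={}
for n in('top','scene'):
    c=dict(np.load(n+'.npz')); p=pts(c); P[n]=p; im=c['img'].astype(int); dark=(im.max(2)<60)
    for nm,(u,v,r) in dict(top=dict(knob=(302,236,14),wt=(312,137,13)),scene=dict(knob=(335,228,11),wt=(274,173,11)))[n].items():
        m=np.zeros_like(dark); m[v-r:v+r,u-r:u+r]=True; m&=dark&(p[...,2]>.09)
        q=p[m]; print(n,nm,len(q),'mean',q.mean(0).round(4),'lo',np.percentile(q,3,0).round(4),'hi',np.percentile(q,97,0).round(4))
p=P['top']
im=dict(np.load('top.npz'))['img']
q=p[90:260,170:400].reshape(-1,3)
# plates: top at z=.155
m=abs(q[:,2]-.155)<.004; pp=q[m]; print('plate pts',len(pp)); 
import sys
for lo in np.arange(.4,.8,.01):
    s=pp[(pp[:,0]>=lo)&(pp[:,0]<lo+.01)]
    if len(s)>3: print(round(lo,2),len(s),s[:,1].min().round(3),s[:,1].max().round(3))
for nm,(u,v) in dict(pan1=(225,150),panmid=(225,180),timer=(212,238),dish=(370,255),bottle=(363,210),bench=(330,300),vialA=(267,178),vialB=(281,180),rearvial=(353,162),post=(445,20),brownb=(375,55)).items(): print(nm,p[v,u].round(3))
ps=P['scene']; print('shelf', [ps[v,u].round(3) for v,u in((60,190),(40,250),(150,50),(90,255))])
crop=np.hstack([cv2.resize(im[110:260,190:390],(600,450),interpolation=cv2.INTER_CUBIC)]); cv2.imwrite('pics/crop.png',crop[:,:,::-1])
E
```

```text
top knob 189 mean [0.4896 0.038  0.1585] lo [0.48   0.0208 0.1445] hi [0.4991 0.0568 0.16  ]
top wt 138 mean [0.6719 0.0094 0.2023] lo [ 0.6586 -0.001   0.1921] hi [0.6896 0.0244 0.2072]
scene knob 208 mean [0.4861 0.0492 0.1495] lo [0.4785 0.0287 0.1268] hi [0.4995 0.0602 0.1582]
scene wt 98 mean [0.6649 0.0235 0.2017] lo [0.6588 0.0049 0.1842] hi [0.6919 0.0275 0.2064]
plate pts 713
0.48 73 0.025 0.057
0.49 67 0.023 0.057
0.5 6 0.04 0.053
0.54 21 0.001 0.034
0.55 117 0.001 0.092
0.56 85 0.043 0.108
0.57 40 0.069 0.134
0.58 7 0.067 0.139
0.6 6 0.063 0.169
0.61 4 0.063 0.167
0.62 4 0.06 0.165
0.64 31 -0.013 0.163
0.65 163 -0.013 0.161
0.66 75 0.036 0.161
0.67 6 0.045 0.052
pan1 [0.7   0.229 0.005]
panmid [0.627 0.228 0.006]
timer [0.49  0.256 0.018]
dish [ 0.443 -0.11   0.016]
bottle [ 0.538 -0.087  0.144]
bench [ 0.341 -0.015  0.001]
vialA [0.609 0.107 0.14 ]
vialB [0.604 0.079 0.139]
rearvial [ 0.659 -0.076  0.029]
post [ 0.98  -0.296  0.059]
brownb [ 0.884 -0.128  0.097]
shelf [array([ 1.082, -0.152,  0.291]), array([ 1.039, -0.362,  0.277]), array([1.068, 0.282, 0.278]), array([ 0.976, -0.286,  0.162])]
```

View pics/crop.png

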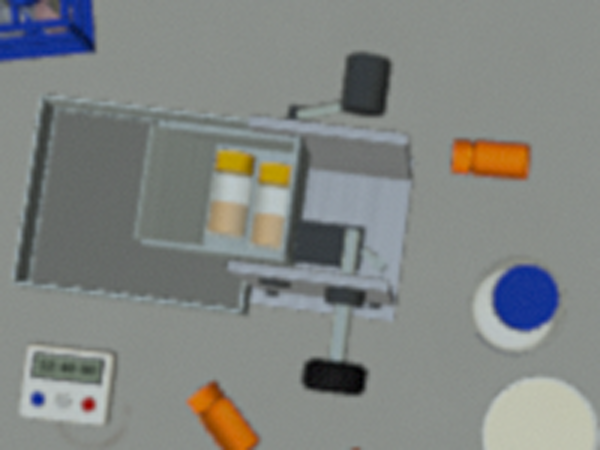

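The crop confirms the pick: yellow-capped vials in the bucket at crop (230,190) and (270,205), black knob at (335,377), counterweight at (367,83). Next, the stand's yaw from line fits.

```bash
python3 - <<'E'
from h import *
p=pts(dict(np.load('top.npz'))); q=p[90:260,170:400].reshape(-1,3)
def fit(m,nm):
    s=q[m][:,:2]
    for _ in range(8):
        vx,vy,x0,y0=cv2.fitLine(s.astype(np.float32),cv2.DIST_HUBER,0,.001,.001).ravel()
        d=abs((s[:,0]-x0)*vy-(s[:,1]-y0)*vx); s=s[d<max(.005,np.percentile(d,85) if _<3 else 0)]
    t=s@[vx,vy]*np.sign(vy); 
    e=lambda tt:np.array([x0,y0])+(tt-(x0*vx+y0*vy)*np.sign(vy))*np.array([vx,vy])*np.sign(vy)
    print(nm,len(s),'yaw',np.degrees(np.arctan(-vx/vy)).round(2),'ends',e(np.percentile(t,1)).round(4),e(np.percentile(t,99)).round(4))
z=q[:,2]; zz=abs(z-.155)<.003
fit(zz&(q[:,0]>.535)&(q[:,0]<.575)&(q[:,1]<.115),'front')
fit(zz&(q[:,0]>.635)&(q[:,0]<.675),'rear')
r=abs(z-.031)<.006
fit(r&(q[:,1]>.26),'panLeft(perp)')
E
```

```text
front 205 yaw -8.39 ends [0.5501 0.0017] [0.5657 0.1073]
rear 204 yaw -8.66 ends [ 0.6484 -0.0125] [0.6644 0.0926]
panLeft(perp) 157 yaw 81.49 ends [0.7624 0.2635] [0.57   0.2923]
```

```bash
cat >> h.py <<'E'
from scipy.spatial.transform import Rotation as Ro
A=np.radians(-8.5); O=np.array([.6108,.0720,0]); S=np.array([[np.cos(A),-np.sin(A),0],[np.sin(A),np.cos(A),0],[0,0,1]])
def st(p): return (np.asarray(p)-O)@S
def where(goal=None):
    o=robot.get_obs(); q=o['tcp_rot']; R=Ro.from_quat([*q[1:],q[0]]).as_matrix()
    print('t',round(o['t'],2),'stand',st(o['eef_pos']).round(4),'F',(o['ft_force']@S).round(1),'open',round(o['opening'],4),'grip',o['grasp_force'])
    print('tool x yaw',np.degrees(np.arctan2(R[1,0],R[0,0])).round(2),'tilt',np.degrees(np.arccos(-R[2,2])).round(2),'j',o['joint_pos'].round(2))
    if goal is not None: print('dp mm',((S@np.array(goal)+O-o['eef_pos'])@R*1000).round(1))
E
```

Request:
{"api": "send_rows", "payload": {"angular": [[0,0,7.4],[0,0,7.4],[0,0,7.4],[0,0,7.4],[0,0,0],[0,0,0],[0,0,0],[0,0,0],[0,0,0],[0,0,0],[0,0,0],[0,0,0]], "dp": [[0,0,0],[0,0,0],[0,0,0],[0,0,0],[10,-30,-3],[10,-30,-3],[10,-30,-3],[10,-30,-3],[10,-30,0],[10,-30,0],[10,-30,0],[10,-30,0]], "grip": [1,1,1,1,1,1,1,1,1,1,1,1]}}

```text
t: 1.3
eef_pos: [0.331, -0.3326, 0.243]
tcp_rot: [-0.0, 0.997, -0.074, -0.0]
ft_force: [-0.1, 0.2, -0.3]
opening: 0.0852
grasp_force: 0.0
```

Request:
{"api": "send_rows", "payload": {"angular": [[0,0,0],[0,0,0],[0,0,0],[0,0,0],[0,0,0],[0,0,0],[0,0,0],[0,0,0],[0,0,0],[0,0,0],[0,0,0],[0,0,0]], "dp": [[10,-30,0],[10,-30,0],[10,-30,0],[10,-30,0],[10,-30,0],[10,-30,0],[10,-30,0],[10,-30,0],[10,-30,0],[10,-30,0],[10,-30,0],[0,0,0]], "grip": [1,1,1,1,1,1,1,1,1,1,1,1]}}

```text
t: 2.5
eef_pos: [0.4893, -0.021, 0.2431]
tcp_rot: [-0.001, 0.997, -0.072, 0.0]
ft_force: [-0.0, -1.5, -0.0]
opening: 0.0855
grasp_force: 0.0
```

```bash
python3 -c "
from h import *
where([-.085,-.05,.1175])
c=cap('wrist'); cv2.imwrite('pics/w1.png',c['img'][:,:,::-1])"
```

```text
t 2.5 stand [-0.1064 -0.11    0.2431] F [ 0.2 -1.5 -0. ] open 0.0855 grip 0.0
tool x yaw -8.29 tilt 0.09 j [-0.19  0.19  1.73  0.    1.23  1.53]
dp mm [ 21.6 -59.7 125.7]
```

View pics/w1.png

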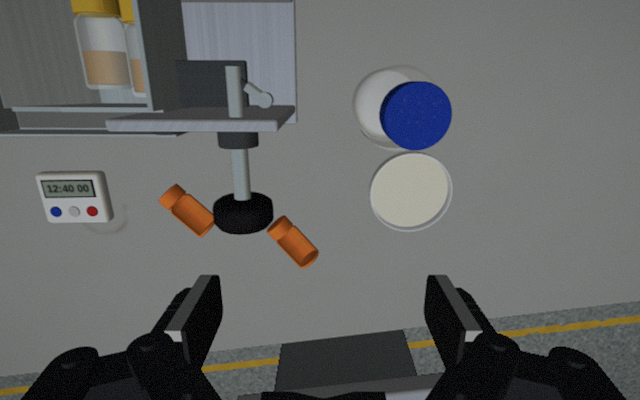

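The wrist view shows the knob head at (243,212), the shaft at (240,175) and the boss at (238,138). I'll check these in the stand frame while moving above.

```bash
python3 -c "
from h import *
c=dict(np.load('wrist.npz')); p=pts(c)
for v in (155,165,175,185):
    row=p[v,225:258]; m=row[:,2]>.11; s=st(row[m]); print(v,len(s),s[:,0].mean().round(4),s[:,1].min().round(4),s[:,1].max().round(4),s[:,2].max().round(4))
d=st(p[190:235,208:280].reshape(-1,3)); d=d[d[:,2]>.12]; print('head',np.percentile(d,2,0),np.percentile(d,98,0))
d=st(p[132:146,215:262].reshape(-1,3)); d=d[d[:,2]>.12]; print('boss',np.percentile(d,2,0),np.percentile(d,98,0))
"
```

```text
155 17 -0.0719 -0.0559 -0.045 0.1431
165 17 -0.0789 -0.056 -0.0452 0.1442
175 17 -0.0861 -0.056 -0.0456 0.1432
185 17 -0.0934 -0.056 -0.0442 0.1436
head [-0.12376312 -0.07129864  0.12954983] [-0.09791434 -0.0323431   0.1587332 ]
boss [-0.06432721 -0.06359416  0.13801049] [-0.05501179 -0.03859296  0.15102313]
```

Request:
{"api": "send_rows", "payload": {"angular": [[0,0,0.2],[0,0,0],[0,0,0],[0,0,0]], "dp": [[7,-20,0],[7,-20,0],[7,-20,0],[0,0,0]], "grip": [1,1,1,1]}}

```text
t: 2.95
eef_pos: [0.5184, 0.0329, 0.2431]
tcp_rot: [-0.0, 0.997, -0.075, 0.0]
ft_force: [0.4, 0.5, -1.0]
opening: 0.0855
grasp_force: 0.0
```

```bash
python3 -c "
from h import *
where([-.085,-.05,.1175])"
```

```text
t 2.95 stand [-0.0856 -0.0524  0.2431] F [ 0.3  0.6 -1. ] open 0.0855 grip 0.0
tool x yaw -8.62 tilt 0.02 j [-0.07  0.23  1.67  0.    1.24  1.65]
dp mm [  0.6  -2.3 125.6]
```

Request:
{"api": "send_rows", "payload": {"angular": [[0,0,0],[0,0,0],[0,0,0],[0,0,0],[0,0,0],[0,0,0],[0,0,0],[0,0,0],[0,0,0],[0,0,0],[0,0,0],[0,0,0]], "dp": [[0,-2,25],[0,0,25],[0,0,25],[0,0,25],[0,0,15],[0,0,10],[0,0,0],[0,0,0],[0,0,0],[0,0,0],[0,0,0],[0,0,0]], "grip": [1,1,1,1,1,1,-1,-1,-1,-1,-1,-1], "grip_force": 30}}

```text
t: 4.15
eef_pos: [0.5188, 0.0349, 0.119]
tcp_rot: [-0.0, 0.997, -0.076, 0.001]
ft_force: [-0.5, 2.5, 4.0]
opening: 0.0109
grasp_force: 29.2
```

```bash
python3 -c "
from h import *
where([-.085,-.05,.1175])"
```

```text
t 4.15 stand [-0.0855 -0.0503  0.119 ] F [-0.9  2.4  4. ] open 0.0109 grip 29.247126281261444
tool x yaw -8.67 tilt 0.09 j [-0.07  0.38  1.81  0.    0.95  1.65]
dp mm [ 0.5 -0.3  1.5]
```

Shaft gripped (11 mm, about right for the 12 mm shaft). Pulling it out along −x.

Request:
{"api": "send_rows", "payload": {"angular": [[0,0,0],[0,0,0],[0,0,0],[0,0,0],[0,0,0],[0,0,0],[0,0,0],[0,0,0]], "dp": [[-5,0,0],[-5,0,0],[-5,0,0],[-5,0,0],[-5,0,0],[-4,0,0],[-2,0,0],[0,0,0]], "grip": [-1,-1,-1,-1,-1,-1,-1,-1]}}

```text
t: 4.95
eef_pos: [0.4891, 0.0393, 0.119]
tcp_rot: [-0.0, 0.997, -0.076, 0.002]
ft_force: [3.1, 3.3, 2.1]
opening: 0.0105
grasp_force: 29.5
```

```bash
python3 -c "
from h import *
where([-.115,-.05,.1175])
c=cap('scene'); cv2.imwrite('pics/s2.png',cv2.resize(c['img'][140:340,180:420],(720,600))[:,:,::-1])"
```

```text
t 4.95 stand [-0.1156 -0.0504  0.119 ] F [2.6 3.7 2.1] open 0.0105 grip 29.51916664838791
tool x yaw -8.67 tilt 0.22 j [-0.06  0.34  1.87  0.    0.92  1.66]
dp mm [ 0.6 -0.4  1.5]
```

View pics/s2.png

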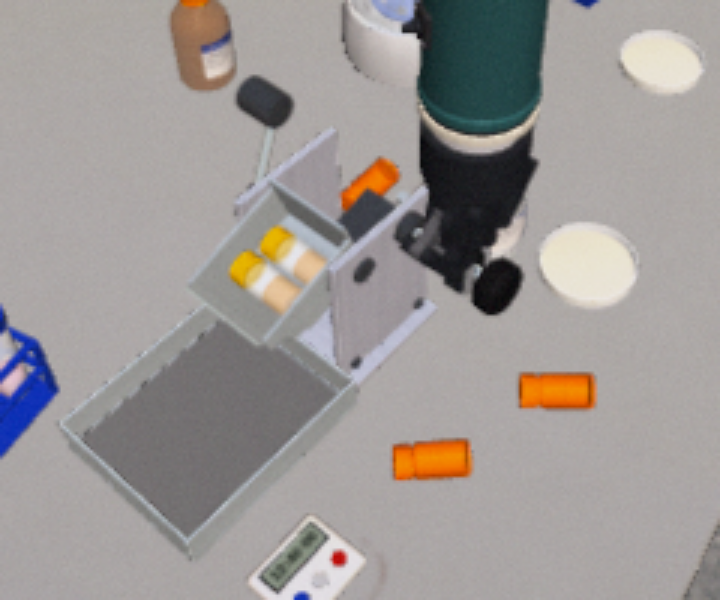

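The knob is out (30 mm travel), and the bucket at (270,260) is starting to tip. Releasing and raising.

Request:
{"api": "send_rows", "payload": {"angular": [[0,0,0],[0,0,0],[0,0,0],[0,0,0],[0,0,0],[0,0,0],[0,0,0],[0,0,0],[0,0,0],[0,0,0],[0,0,0],[0,0,0]], "dp": [[0,0,0],[0,0,0],[0,0,0],[0,0,0],[0,0,0],[0,0,0],[0,0,-10],[0,0,-25],[0,0,-30],[0,0,-30],[0,0,-30],[0,0,-25]], "grip": [1,1,1,1,1,1,1,1,1,1,1,1]}}

```text
t: 6.2
eef_pos: [0.4878, 0.039, 0.2709]
tcp_rot: [-0.0, 0.997, -0.076, 0.001]
ft_force: [1.0, 0.1, 0.1]
opening: 0.0854
grasp_force: 0.0
```

Request:
{"api": "send_rows", "payload": {"angular": [[0,0,0],[0,0,0],[0,0,0],[0,0,0],[0,0,0],[0,0,0],[0,0,0],[0,0,0],[0,0,0],[0,0,0]], "dp": [[0,-20,-10],[0,-30,-10],[0,-30,0],[0,-30,0],[0,-20,0],[0,-10,0],[0,0,0],[0,0,0],[0,0,0],[0,0,0]], "grip": [1,1,-1,-1,-1,-1,-1,-1,-1,-1]}}

```text
t: 7.2
eef_pos: [0.5086, 0.1765, 0.2884]
tcp_rot: [0.0, 0.997, -0.076, -0.0]
ft_force: [0.5, 0.5, 0.1]
opening: 0.0002
grasp_force: 0.0
```

```bash
python3 -c "
from h import *
where([.074,.10,.27])
c=cap('scene'); t=cap('top');a=cv2.resize(c['img'][140:340,180:420],(432,360));b=cv2.resize(t['img'][110:260,170:350],(360,300))
b=np.vstack([b,np.zeros((60,360,3),np.uint8)]); cv2.imwrite('pics/s3.png',np.hstack([a,b])[:,:,::-1])"
```

```text
t 7.2 stand [-0.1166  0.0882  0.2884] F [0.4 0.6 0.1] open 0.0002 grip 0.0
tool x yaw -8.73 tilt 0.01 j [ 0.21  0.22  1.56 -0.    1.36  1.93]
dp mm [190.5 -12.5  18.4]
```

View pics/s3.png

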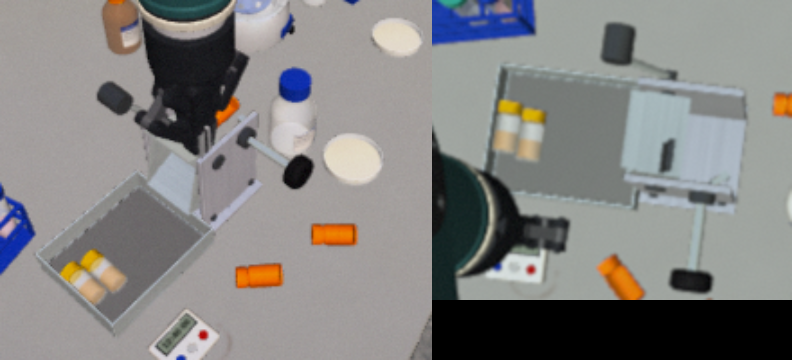

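Both vials are in the pan, at left-panel (85,275). The bucket is tipped, the counterweight is at right-panel (620,42), and the knob is out at (690,280). Going behind the weight.

Request:
{"api": "send_rows", "payload": {"angular": [[0,0,0],[0,0,0],[0,0,0],[0,0,0],[0,0,0],[0,0,0],[0,0,0],[0,0,0],[0,0,0],[0,0,0],[0,0,0]], "dp": [[20,-2,0],[30,-2,0],[30,-2,0],[30,-2,0],[30,-2,0],[30,-2,0],[20,0,0],[0,0,25],[0,0,30],[0,0,25],[0,0,15]], "grip": [-1,-1,-1,-1,-1,-1,-1,-1,-1,-1,-1]}}

```text
t: 8.4
eef_pos: [0.6971, 0.16, 0.1906]
tcp_rot: [0.0, 0.997, -0.076, -0.002]
ft_force: [-0.1, -1.2, 0.3]
opening: -0.0003
grasp_force: 0.0
```

```bash
python3 -c "
from h import *
where([.074,-.018,.192])
c=cap('wrist'); cv2.imwrite('pics/w2.png',c['img'][:,:,::-1])
p=st(pts(c)); m=(c['img'].max(2)<70)&(p[...,2]>.17)&(p[...,2]<.23)&(p[...,0]>.05)&(p[...,1]<.075); d=p[m]; print(len(d),np.percentile(d,2,0),np.percentile(d,98,0))"
```

```text
t 8.4 stand [0.0723 0.0998 0.1906] F [ 0.1 -1.2  0.3] open -0.0003 grip 0.0
tool x yaw -8.7 tilt 0.21 j [0.13 0.56 1.28 0.   1.31 1.85]
dp mm [  2.1 117.7  -1.3]
6493 [0.05933856 0.03512881 0.18682671] [0.09239454 0.06043169 0.21083524]
```

View pics/w2.png

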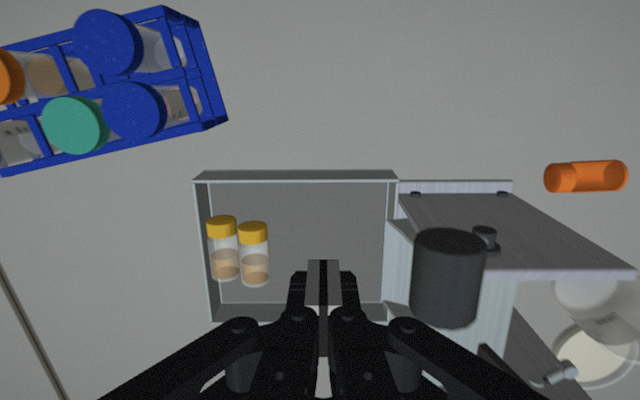

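Fingers are at (323,300), to the +y side of the weight at (447,275), whose measured +y face is at y 0.060. Pushing toward −y.

Request:
{"api": "send_rows", "payload": {"angular": [[0,0,0],[0,0,0],[0,0,0],[0,0,0],[0,0,0],[0,0,0],[0,0,0],[0,0,0],[0,0,0],[0,0,0],[0,0,0],[0,0,0]], "dp": [[0,8,0],[0,6,0],[0,5,0],[0,5,0],[0,5,0],[0,5,0],[0,5,0],[0,5,0],[0,5,0],[0,5,0],[0,5,0],[0,5,0]], "grip": [-1,-1,-1,-1,-1,-1,-1,-1,-1,-1,-1,-1]}}

```text
t: 9.65
eef_pos: [0.692, 0.1088, 0.2063]
tcp_rot: [-0.01, 0.997, -0.075, 0.006]
ft_force: [-17.9, 32.2, 64.5]
opening: 0.0001
grasp_force: 29.7
```

Request:
{"api": "send_rows", "payload": {"angular": [[0,0,0],[0,0,0],[0,0,0],[0,0,0],[0,0,0],[0,0,0],[0,0,0],[0,0,0],[0,0,0],[0,0,0],[0,0,0],[0,0,0]], "dp": [[0,5,0],[0,5,0],[0,5,0],[0,5,0],[0,5,0],[0,5,0],[0,5,0],[0,5,0],[0,3,0],[0,3,0],[0,2,0],[0,0,0]], "grip": [-1,-1,-1,-1,-1,-1,-1,-1,-1,-1,-1,-1]}}

```text
t: 10.85
eef_pos: [0.6813, 0.0495, 0.1927]
tcp_rot: [0.0, 0.997, -0.076, -0.0]
ft_force: [-0.1, -0.0, -0.6]
opening: -0.0002
grasp_force: 0.0
```

```bash
python3 -c "
from h import *
where([.074,-.018,.192])
c=cap('wrist')
p=st(pts(c)); m=(c['img'].max(2)<70)&(p[...,2]>.17)&(p[...,2]<.23)&(p[...,0]>.05)&(p[...,1]<-.03); d=p[m]; print(len(d),np.percentile(d,2,0),np.percentile(d,98,0))"
```

```text
t 10.85 stand [ 0.073  -0.0118  0.1927] F [-0.1 -0.  -0.6] open -0.0002 grip 0.0
tool x yaw -8.7 tilt 0.06 j [-0.03  0.51  1.36  0.    1.27  1.69]
dp mm [1.  6.2 0.7]
4875 [ 0.06370738 -0.05328118  0.18968936] [ 0.09243049 -0.03038218  0.21453676]
```

```bash
python3 -c "
from h import *
a=cv2.resize(dict(np.load('wrist.npz'))['img'],(480,300)); t=cap('scene'); b=cv2.resize(t['img'][140:300,210:380],(319,300))
cv2.imwrite('pics/w3.png',np.hstack([a,b])[:,:,::-1])"
```

```text
(no output)
```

View pics/w3.png

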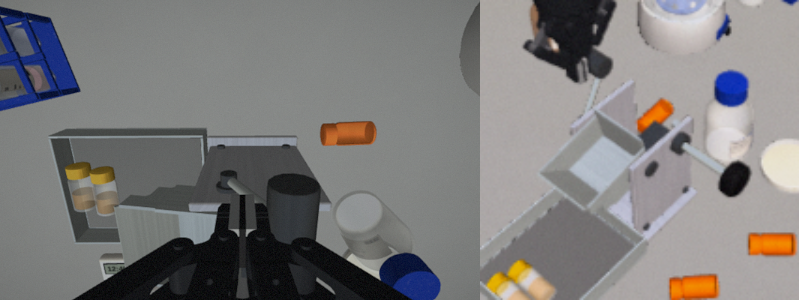

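The weight (293,205) is on the −y side of the fingers and the bucket is nearly upright. I'll push a little more and re-measure.

Request:
{"api": "send_rows", "payload": {"angular": [[0,0,0],[0,0,0],[0,0,0],[0,0,0],[0,0,0]], "dp": [[0,3,0],[0,3,0],[0,2,0],[0,0,0],[0,0,0]], "grip": [-1,-1,-1,-1,-1]}}

```text
t: 11.45
eef_pos: [0.6802, 0.0419, 0.1934]
tcp_rot: [-0.0, 0.997, -0.076, 0.0]
ft_force: [0.1, 0.2, -0.3]
opening: 0.0002
grasp_force: 0.0
```

```bash
python3 -c "
from h import *
where([.074,.02,.192])
c=cap('wrist')
p=st(pts(c)); m=(c['img'].max(2)<70)&(p[...,2]>.17)&(p[...,2]<.23)&(p[...,0]>.05)&(p[...,1]<-.03); d=p[m]; print(len(d),np.percentile(d,2,0),np.percentile(d,98,0))
c=cap('top');p=st(pts(c)); m=(c['img'].max(2)<70)&(p[...,2]>.17)&(p[...,2]<.23)&(p[...,0]>.05)&(p[...,0]<.1)&(p[...,1]<-.03);d=p[m]; print(len(d),d.min(0) if len(d) else '')"
```

```text
t 11.45 stand [ 0.0731 -0.0195  0.1934] F [ 0.1  0.2 -0.3] open 0.0002 grip 0.0
tool x yaw -8.68 tilt 0.01 j [-0.04  0.51  1.36  0.    1.27  1.68]
dp mm [  0.8 -39.5   1.4]
6080 [ 0.05983507 -0.06149916  0.18444817] [ 0.09241513 -0.03135134  0.21639789]
0
```

Request:
{"api": "send_rows", "payload": {"angular": [[0,0,0],[0,0,0],[0,0,0],[0,0,0]], "dp": [[0,2,0],[0,2,0],[0,2,0],[0,0,0]], "grip": [-1,-1,-1,-1]}}

```text
t: 11.95
eef_pos: [0.6793, 0.0357, 0.1933]
tcp_rot: [0.0, 0.997, -0.076, -0.0]
ft_force: [0.5, 0.6, -1.2]
opening: 0.0001
grasp_force: 0.0
```

```bash
python3 -c "
from h import *
where([.074,.02,.192])
c=cap('wrist')
p=st(pts(c)); m=(c['img'].max(2)<70)&(p[...,2]>.17)&(p[...,2]<.23)&(p[...,0]>.05)&(p[...,1]<-.04); d=p[m]; print(len(d),np.percentile(d,2,0),np.percentile(d,98,0))"
```

```text
t 11.95 stand [ 0.0731 -0.0258  0.1933] F [ 0.5  0.7 -1.2] open 0.0001 grip 0.0
tool x yaw -8.69 tilt 0.0 j [-0.05  0.5   1.37 -0.    1.27  1.67]
dp mm [  0.8 -45.8   1.3]
5065 [ 0.05905078 -0.064694    0.1824266 ] [ 0.09242984 -0.0406928   0.20667938]
```

Weight top is at z 0.207 and its edge at y −0.065, so the bucket is upright. Retreating and moving to the front of the knob.

Request:
{"api": "send_rows", "payload": {"angular": [[0,0,0],[0,0,0],[0,0,0],[0,0,0],[0,0,0],[0,0,0],[0,0,0],[0,0,0],[0,0,0],[0,0,0],[0,0,0],[0,0,0]], "dp": [[0,-10,0],[0,-15,0],[0,0,-30],[0,0,-35],[0,0,-30],[-30,5,0],[-40,5,0],[-40,8,0],[-40,8,0],[-40,8,0],[-40,8,0],[-38,8,0]], "grip": [-1,-1,-1,-1,-1,-1,-1,-1,-1,-1,-1,-1]}}

```text
t: 13.2
eef_pos: [0.4089, 0.0528, 0.2884]
tcp_rot: [-0.0, 0.997, -0.075, 0.0]
ft_force: [0.2, 0.1, -0.6]
opening: -0.0
grasp_force: 0.0
```

```bash
python3 -c "
from h import *
where([-.195,-.05,.118])
for n in ('wrist','top'):
  c=cap(n); p=st(pts(c)); im=c['img'].max(2)<60
  m=im&(p[...,2]>.11)&(p[...,2]<.165)&(p[...,0]>-.18)&(p[...,0]<-.08)&(abs(p[...,1]+.05)<.03); d=p[m]; print(n,'knob',len(d),np.percentile(d,[2,98],0).round(4).tolist() if len(d) else '')
  m=im&(p[...,2]>.17)&(p[...,2]<.23)&(p[...,0]>.05)&(p[...,0]<.1)&(abs(p[...,1])<.1); d=p[m]; print('wt',len(d),np.percentile(d,[2,98],0).round(4).tolist() if len(d) else '')
"
```

```text
t 13.2 stand [-0.1969 -0.0488  0.2884] F [ 0.2  0.1 -0.6] open -0.0 grip 0.0
tool x yaw -8.61 tilt 0.04 j [-0.04  0.02  1.8   0.    1.32  1.68]
dp mm [  1.8   1.3 170.4]
wrist knob 1149 [[-0.1551, -0.07, 0.1446], [-0.1378, -0.0316, 0.1589]]
wt 0 
top knob 185 [[-0.1535, -0.0695, 0.145], [-0.1356, -0.0321, 0.1601]]
wt 74 [[0.0562, -0.0643, 0.192], [0.0883, -0.0422, 0.2044]]
```

Request:
{"api": "send_rows", "payload": {"angular": [[0,0,0],[0,0,0],[0,0,0],[0,0,0],[0,0,0],[0,0,0],[0,0,0],[0,0,0],[0,0,0],[0,0,0],[0,0,0],[0,0,0]], "dp": [[0,1,30],[0,0,40],[0,0,40],[0,0,35],[0,0,20],[0,0,5],[8,0,0],[8,0,0],[6,0,0],[6,0,0],[6,0,0],[6,0,0]], "grip": [-1,-1,-1,-1,-1,-1,-1,-1,-1,-1,-1,-1]}}

```text
t: 14.5
eef_pos: [0.4485, 0.045, 0.1185]
tcp_rot: [-0.0, 0.997, -0.076, -0.002]
ft_force: [-5.2, 1.7, 3.9]
opening: -0.0001
grasp_force: 2.5
```

Request:
{"api": "send_rows", "payload": {"angular": [[0,0,0],[0,0,0],[0,0,0],[0,0,0],[0,0,0]], "dp": [[5,0,0],[5,0,0],[5,0,0],[3,0,0],[0,0,0]], "grip": [-1,-1,-1,-1,-1]}}

```text
t: 15.0
eef_pos: [0.4684, 0.0419, 0.1184]
tcp_rot: [-0.0, 0.997, -0.076, 0.0]
ft_force: [0.0, 0.4, 0.2]
opening: 0.0
grasp_force: 0.0
```

```bash
cat > k.py <<'E'
from h import *
where([-.137,-.05,.118])
for n in ('wrist','top'):
  c=cap(n); p=st(pts(c)); im=c['img'].max(2)<60
  m=im&(p[...,2]>.14)&(p[...,2]<.165)&(p[...,0]>-.18)&(p[...,0]<-.08)&(abs(p[...,1]+.05)<.03); d=p[m]; print(n,'knob',len(d),np.percentile(d,[2,98],0).round(4).tolist() if len(d) else '')
  m=im&(p[...,2]>.17)&(p[...,2]<.23)&(p[...,0]>.05)&(p[...,0]<.1)&(abs(p[...,1])<.1); d=p[m]; print('wt',len(d),np.percentile(d,[2,98],0).round(4).tolist() if len(d) else '')
E
python3 k.py
```

```text
t 15.0 stand [-0.1364 -0.0508  0.1184] F [-0.   0.4  0.2] open 0.0 grip 0.0
tool x yaw -8.68 tilt 0.03 j [-0.06  0.32  1.91  0.    0.91  1.66]
dp mm [-0.7 -0.8  0.4]
wrist knob 9277 [[-0.1406, -0.0696, 0.1418], [-0.1037, -0.0315, 0.1645]]
wt 0 
top knob 0 
wt 74 [[0.0561, -0.0645, 0.1922], [0.088, -0.0413, 0.2043]]
```

Request:
{"api": "send_rows", "payload": {"angular": [[0,0,0],[0,0,0],[0,0,0]], "dp": [[1.5,0,0],[1.5,0,0],[0,0,0]], "grip": [-1,-1,-1]}}

```text
t: 15.4
eef_pos: [0.4685, 0.0419, 0.118]
tcp_rot: [-0.0, 0.997, -0.076, -0.002]
ft_force: [-6.1, 1.2, 4.2]
opening: 0.0002
grasp_force: 3.0
```

Request:
{"api": "send_rows", "payload": {"angular": [[0,0,0],[0,0,0],[0,0,0],[0,0,0],[0,0,0],[0,0,0],[0,0,0],[0,0,0],[0,0,0],[0,0,0]], "dp": [[-10,0,0],[-20,0,0],[-20,0,0],[0,0,-30],[0,0,-40],[0,0,-40],[0,0,-40],[0,0,-10],[0,0,0],[0,0,0]], "grip": [-1,-1,-1,-1,-1,-1,-1,-1,-1,-1]}}

```text
t: 16.4
eef_pos: [0.4205, 0.0491, 0.2773]
tcp_rot: [-0.0, 0.997, -0.076, -0.001]
ft_force: [-0.6, 0.1, -1.1]
opening: 0.0005
grasp_force: 0.0
```

```bash
python3 k.py; python3 -c "
from h import *
c=cap('scene'); cv2.imwrite('pics/s5.png',cv2.resize(c['img'][140:340,180:420],(720,600))[:,:,::-1])"
```

```text
t 16.4 stand [-0.1848 -0.0507  0.2773] F [-0.6  0.  -1.1] open 0.0005 grip 0.0
tool x yaw -8.67 tilt 0.07 j [-0.05  0.05  1.8   0.    1.29  1.67]
dp mm [ 48.   -0.9 159.2]
wrist knob 1632 [[-0.1251, -0.0694, 0.1444], [-0.1046, -0.0306, 0.1588]]
wt 0 
top knob 182 [[-0.1237, -0.0694, 0.1444], [-0.106, -0.0321, 0.1594]]
wt 72 [[0.0562, -0.0643, 0.1904], [0.0883, -0.0423, 0.2041]]
```

View pics/s5.png

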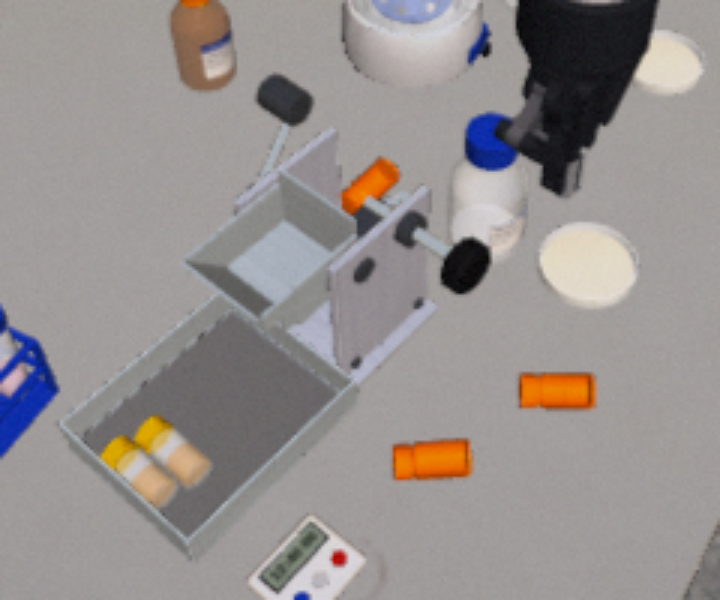

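The knob is home (face at stand x −0.125, picture (465,265)). The bucket is upright at (275,255), both vials are in the pan at (155,465), and the gripper is clear.

```bash
python3 -c "
from cell import robot
print(robot.finish_job())"
```

```text
the job is handed in; nothing more can be done
None
```

The job is handed in at about 16.5 s: both vials are in the pan, the bucket is back upright, the knob is home and the gripper is clear; the wrist force briefly read about 76 N (limit 120 N) while the fingers pushed the counterweight, and no verdict was returned.

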